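Unpin the torch stand's leg, draw it out to the mark and clamp it

ROBOT

A 6-joint arm with a two-finger parallel gripper is mounted at the origin on the work surface. World frame = base frame: x ahead of the robot, y to its left, z up, the work surface at z = 0. Lengths are in mm, angles in rad, forces in N, time in s.
With the tool pointing down it reaches from about 250 to 850 mm from the base axis. Payload 12.5 kg.
Tool frame: the origin (TCP) lies at the very end of the fingers, on their centre line; the grasp point (between the pads) lies robot.grasp_offset behind it (robot.grasp_offset is the distance from the TCP to the grasp point, in mm); x points along the fingers, y is the direction in which the jaws open and shut, and the axes are right-handed (so a half turn about x gives the same grasp; the last joint's range is limited). The gripper opens to 93 mm and grips with 3 to 60 N. Pads are 15 mm wide; open, the fingers measure 128 mm over their backs; the gripper's body (75 mm by 188 mm) begins 65 mm behind the grasp point.
Start: joints at [-1.188, 0.351, 1.652, -0, 1.139, -0.085], TCP at [248.024, -490.885, 218.633] pointing down, gripper open.
Joint ranges: [-2.75, 2.75], [-0.79, 2.1], [0.01, 2.65], [-1.57, 4.71], [0.07, 3.14], [-2.87, 2.87]. Speed limits (rad/s): [2.22, 2.22, 2.79, 3.14, 3.14, 3.14].

INTERFACE

Orientations are given as a unit quaternion [w, x, y, z].
In Python, from station import readout, cams, workorder, nets, robot gives the robot as it stands.
- The arm moves only by the tool arm_command, never from a script. Its argument "commands" is one flat list of numbers, 7 for each row, row after row: the opening, from 0 (shut) to 1 (fully open), then the shift along the tool's x, y, z in cm, then the turn, a rotation vector about the tool's x, y, z in degrees. In form: [claw, dx, dy, dz, rx, ry, rz, claw, dx, dy, dz, rx, ry, rz, ...]. A call has 1 to 8 rows; each row shifts and turns the commanded pose from where the row before left it, along the tool's axes as they then stand; what a row does not reach is not made up. A row lasts 1/10 s, in which the tool goes at most 50 mm and 8.59 degrees, less where a joint would pass 70% of its speed; a pose out of reach is approached as far as the arm can. A call is refused whole if a number of a shift passes 5 or a number of a turn 8.59, either way. A call with a gripper value outside its range is refused whole. The fingers move at their own pace and stop on an object; the grip force is fixed at half the most. Time passes only in rows, so rows that do not move let the fingers close. It gives the time, the measured TCP pose, the force and the opening at its end, in the units of the state.
- readout.observe(): the state, without advancing time (a new reading comes with each control period).
- cams.read_camera(name): name is "scene" or "top" or "wrist"; returns a dict with "color" (420x560x3 uint8, blue, green, red), "camera_matrix" (3x3 intrinsics, pixels), "R" (3x3) and "t" (3): a world point X has camera coordinates R X + t; the wrist camera has in their place "hand_eye" (4x4, takes a point from camera to tool coordinates, whose origin is the TCP and whose axes are the tool frame's). Camera axes: x right, y down, z forward; pixel columns grow to the right and rows downward; lengths in mm; the calibration is good to about 2 mm. A picture is of the moment at which its call begins: read the wrist's pose just before it. There is no depth.
- workorder.job_done(): hands the job in, once; it reports no verdict.
Trained networks look in a picture, given as the dict that the camera call returned (one of the last four; its "shot" number tells which), for a name from the list of things; names that differ only in an ending like _2 or _b are one class to them, and where a whole thing is asked for, a point or a joint stands for the part that bears it (a point fixed in the world has none). Each returns a list of dicts, best first, with "score" (0 to 1); they miss things now and then, are a little off and sometimes report something else, mostly with a low value. They report only what shows in the picture. A call takes as long as a camera call. They do not tell look-alikes from the thing itself.
- nets.boxes_of(target, picture): "centre" ([x, y, z] in mm, in world coordinates, good to about 4 mm: the middle of the surface that is visible of it).
The state is a dict: "time_s": time; "qpos": joint angles; "joint_velocities": joint speeds; "effort": joint torques, N m; "eef_pos": TCP position; "eef_rot": TCP orientation; "wrist_force": force on the tool from outside, world axes, zero at the start; "wrist_torque": the same for the moment, N m; "finger_gap": finger opening in mm.
Only numpy, scipy, OpenCV 4.12 (cv2) and the standard library are available. Lean on these libraries where they do the work, as an engineer would, in place of code of your own. Each camera call takes 0.05 s, during which the arm holds its last target. There are 200 camera calls.

TASK

Pull the screwdriver that pins the torch stand's leg up out of its hole and stand it in the blue cup. Then, with the red cam lever still open, draw the yellow sliding leg out until the white line on its foot is level with the red mark, and there squeeze the lever fully closed against the leg. Both are sprung and I have yet to tighten the nut, so do not let go: finish while still holding the leg at the mark with the lever squeezed shut, and leave the dish, torch and toolbox where they are.

Things in the scene. Friction and masses are not known exactly. Their poses are not given: they have to be found in the camera images.
- stand: Fixed torch stand lying in a cradle on a brown base board (430 x 165 x 10 mm). Origin on the shelf surface below the mouth of its grey tube; x along the tube (x -165 to 0), the way the leg comes out; z up. Tube and leg axis at y 0, z 75 mm. Ahead of the tube nothing of it is higher than z 45, save the leg. A white scale lies along y -78 to -102, top at z 13.
- pin_hole (a point): Mouth of the upright hole (8.5 mm wide, 35 mm deep, down to z 10) in the top of the dark steel pin block, 40 x 40 mm, top at z 45, at stand x 115, y 0. The foot passes above the block, but a screwdriver standing in the hole blocks it after about 16 mm.
- leg: Sliding leg, moves only along the stand's x, travel 0 to 125 mm, same axes; retracted, its origin is the stand's origin. Sprung: pulled back in with 2.4 N (retracted) to 4 N, and returns if let go. Own frame, mm: yellow grip block x 7 to 85, y -10 to 10, z 55 to 95. Fingers standing on both sides of the block can push the foot's inner face (x 85) to draw the leg out.
- foot_line (a point): Lower end of the white line on the leg's foot, at leg x 90, y -78.5, z 20 mm. The foot is a black cross plate: leg x 85 to 95, y -50 to 50, z 55 to 100, with an arm at y -50 to -78 that reaches down to z 18; the white line runs along the middle of its 10 mm thickness.
- mark: Fixed red mark, a clip on the white scale, 4 mm wide along x, 20 mm long in y and 12 mm high, with a small T end on the far side from the leg. Origin under its centre, axes parallel to the stand's; its x position on the stand, 145 to 190 mm, is where the foot's white line must come (stand y -90, z 13).
- lever (a joint): Red cam lever on the leg's -y side: rad, 0 fully closed (along the leg), 0.30 open (swung out, -y). Upright hinge at leg x 20, y -15 mm. Sprung open: closing takes 5 to 7 N at the knob, and it reopens when let go. Over knob and grip block's +y face: 33.5 mm closed, 50 mm open. The block cannot give sideways: centre the squeezing fingers at leg y -6.8.
- lever_knob (a point): Centre of the lever's upright round knob, 14 mm in diameter, 36 mm high, z 75 mm. Closed it lies at leg x 76, y -16.5; open at about x 73, y -33. A finger that stands against the foot's inner face is beside the knob.
- screwdriver: Steel screwdriver, loose, 80 g, 170 mm long; at first upright in the pin block's hole, tip down on the board. Origin at the tip, z along it to the handle's end. Shaft 7 mm thick up to 88 mm; orange handle 25 mm thick from 98 to 160 mm, tapering at both ends.
- driver_tip (a point): Tip of the screwdriver's shaft.
- driver_grip (a point): Middle of the screwdriver's handle, 130 mm from the tip.
- cup: Blue open cup, loose, 450 g, rim radius 31 mm, wall 4 mm, 100 mm high, inner floor about 5 mm up. Origin at the centre of its underside, z up.
- dish: White ceramic dish with brass screws, 90 mm wide, 28 mm high, loose. Origin at the centre of its underside. Leave alone.
- torch: Blue and black plastic torch lying along its y, 150 mm long, 44 mm thick, loose. Origin below its middle. Leave alone.
- toolbox: Black and orange plastic toolbox, 175 x 325 x 145 mm plus a handle to 183 mm, loose. Origin at the centre of its underside. Leave alone.
There are look-alikes about, which are no part of the job. What is shaped like the screwdriver but pink or turquoise is not meant.

How it is judged:
By the outcome, as a careful person would: the job done as asked, in the order asked, and still so for the second after the job is handed in, while the arm keeps its last pose, push and grip.
It also fails if it takes over 56 s, if anything falls off the work surface, if the arm or the gripper's body presses on something with over 40 N, if the wrist force passes 120 N, or if a joint passes its speed limit or range.

## Working session

There is one attempt and no reset: what is moved stays moved. The work goes in short steps, Python scripts to look and compute and a tool call to move; the robot and the scene stay as the last step left them, time stands still between calls to the robot, and variables do not carry over. Pictures are saved under pics/ and viewed, about 8 in all and at most 12, crops included, and the job is handed in when it is done.

Besides the shell and the picture viewer there is one more tool, called after "Call:" by a JSON object that holds its "op" and its "data". arm_command: Moves the arm, as the interface text tells. Its arguments: {"type":"object","properties":{"commands":{"type":"array","items":{"type":"number"}}},"required":["commands"]}

```bash
ls; mkdir -p pics
python3 - <<'E'
from station import readout,cams,nets,robot
import cv2
s=readout.observe();print(s);print({k:getattr(robot,k) for k in dir(robot) if k[0]!='_'})
for n in("scene","top"):
    p=cams.read_camera(n);cv2.imwrite(f"pics/{n}0.png",p["color"])
    print(n,p["camera_matrix"].tolist(),p["R"].tolist(),p["t"])
    for t in("stand","pin_hole","leg","foot_line","mark","lever","lever_knob","screwdriver","driver_tip","driver_grip","cup","dish","torch","toolbox"):
        print(t,[(round(d["score"],2),[round(float(v)) for v in d["centre"]]) for d in nets.boxes_of(t,p)][:4])
E
```

```text
pics
{'time_s': 0.0, 'qpos': array([-1.18760867e+00,  3.51225942e-01,  1.65239114e+00, -9.89028358e-06,
        1.13910530e+00, -8.46106289e-02]), 'joint_velocities': array([-0.00033717,  0.00213373,  0.000203  ,  0.00060007,  0.0009402 ,
        0.00084621]), 'effort': array([ 1.65940742e-04, -4.97315097e+01, -2.85260081e+01,  6.99773454e-02,
        2.56701704e-02, -9.76453930e-05]), 'eef_pos': array([ 247.89864604, -490.59454132,  218.11959112]), 'eef_rot': array([-0.16349462, -0.68778932, -0.16428363,  0.68791442]), 'wrist_force': array([ 0.64902803, -0.42714935,  0.51357065]), 'wrist_torque': array([-0.00173889, -0.00451206, -0.00213526]), 'finger_gap': 92.73249500379366}
{'Unreachable': <class 'station.Unreachable'>, 'grasp_offset': 18.8}
scene [[390.1832361258205, 0.0, 269.03121730950886], [0.0, 390.1832361258205, 210.064772050734], [0.0, 0.0, 1.0]] [[0.5938531153342046, 0.8044007223181899, -0.0166719927373381], [0.41603394325923687, -0.3247436391148662, -0.8493864414450021], [-0.6886611906184568, 0.49747466949424435, -0.5275080262399449]] [-220.22164277 -191.3377799  1575.400
[... 1154 characters left out ...]
 [(0.66, [548, -119, 9])]
pin_hole [(0.61, [545, -123, 11])]
leg [(0.85, [536, -65, 93]), (0.67, [534, -24, 181])]
foot_line [(0.83, [539, -63, 99])]
mark [(0.7, [548, -120, 8])]
lever [(0.58, [557, -87, 91]), (0.52, [549, -122, 11])]
lever_knob [(0.46, [556, -88, 90])]
screwdriver [(0.55, [391, 44, 173]), (0.52, [539, -23, 180]), (0.5, [392, -62, 168])]
driver_tip [(0.64, [386, 44, 168]), (0.54, [394, -61, 170]), (0.39, [538, -26, 180])]
driver_grip [(0.56, [395, -59, 167]), (0.55, [389, 38, 167]), (0.54, [537, -23, 179])]
cup [(0.71, [595, 312, 61]), (0.45, [554, -87, 86])]
dish [(0.77, [410, 338, 9])]
torch [(0.96, [776, -6, 38])]
toolbox [(0.93, [417, -576, 143]), (0.4, [542, -24, 178])]
```

View pics/scene0.png

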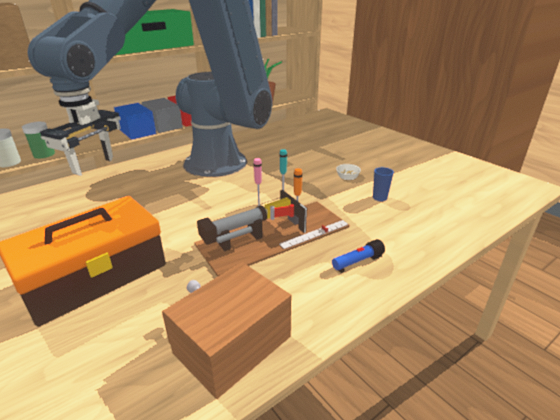

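View pics/top0.png

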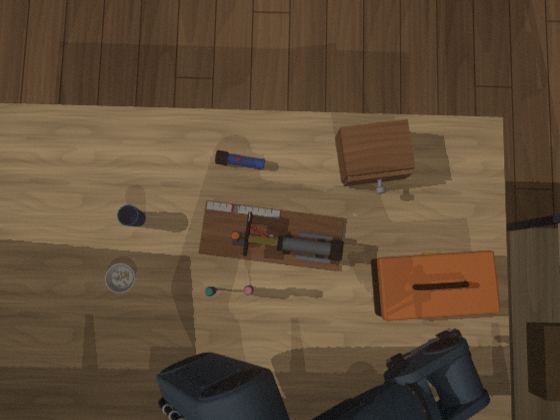

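Candidates: orange at scene (298,182) / top (236,236); pink at scene (257,170) / top (248,290); turquoise at scene (283,160) / top (210,291). The orange one fits, because it stands in the block ahead of the foot. I'll enlarge both views to confirm.

```bash
cat > h.py <<'E'
import numpy as np,cv2
from scipy.spatial.transform import Rotation as Ro
from station import readout,cams,nets
def pose():
    s=readout.observe();q=s["eef_rot"];return np.array(s["eef_pos"]),Ro.from_quat([q[1],q[2],q[3],q[0]]).as_matrix(),s
def shot(n):
    p,R,s=pose();c=cams.read_camera(n)
    if n=="wrist":
        H=np.array(c["hand_eye"]);Rw=R@H[:3,:3];tw=R@H[:3,3]+p
        c["R"],c["t"]=Rw.T,-Rw.T@tw
    return c
def P(c): return c["camera_matrix"]@np.c_[c["R"],c["t"]]
def proj(c,X): 
    v=P(c)@np.r_[X,1];return v[:2]/v[2]
def tri(cs,px):
    A=[]
    for c,(u,v) in zip(cs,px):
        M=P(c);A+= [u*M[2]-M[0],v*M[2]-M[1]]
    x=np.linalg.svd(np.array(A)/np.linalg.norm(A,axis=1)[:,None])[2][-1];return x[:3]/x[3]
def onz(c,px,z):
    C=-c["R"].T@c["t"];d=c["R"].T@np.linalg.inv(c["camera_matrix"])@np.r_[px,1];return C+d*(z-C[2])/d[2]
def crop(c,x,y,w,h,k): return cv2.resize(c["color"][y:y+h,x:x+w],None,fx=k,fy=k,interpolation=cv2.INTER_CUBIC)
E
python3 - <<'E'
from h import *
t=shot("top");s=shot("scene")
a=crop(t,190,190,160,120,5);b=crop(s,190,145,160,120,5)
cv2.imwrite("pics/c1.png",a);cv2.imwrite("pics/c2.png",b)
c=shot("wrist");print(c["hand_eye"],c["camera_matrix"])
E
```

```text
[[-1.55268056e-03 -2.49569137e-01  9.68355738e-01 -1.65868415e+02]
 [ 9.99998667e-01  1.02514618e-04  1.62983799e-03  3.19291699e-01]
 [-5.06027880e-04  9.68356977e-01  2.49568645e-01 -6.85185812e+01]
 [ 0.00000000e+00  0.00000000e+00  0.00000000e+00  1.00000000e+00]] [[353.8302301    0.         283.8623336 ]
 [  0.         353.8302301  211.62674602]
 [  0.           0.           1.        ]]
```

View pics/c1.png

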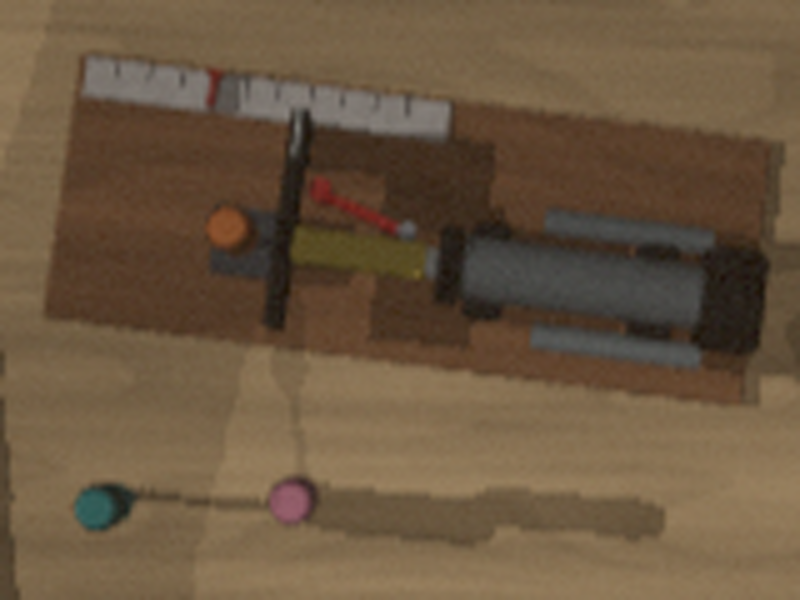

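View pics/c2.png

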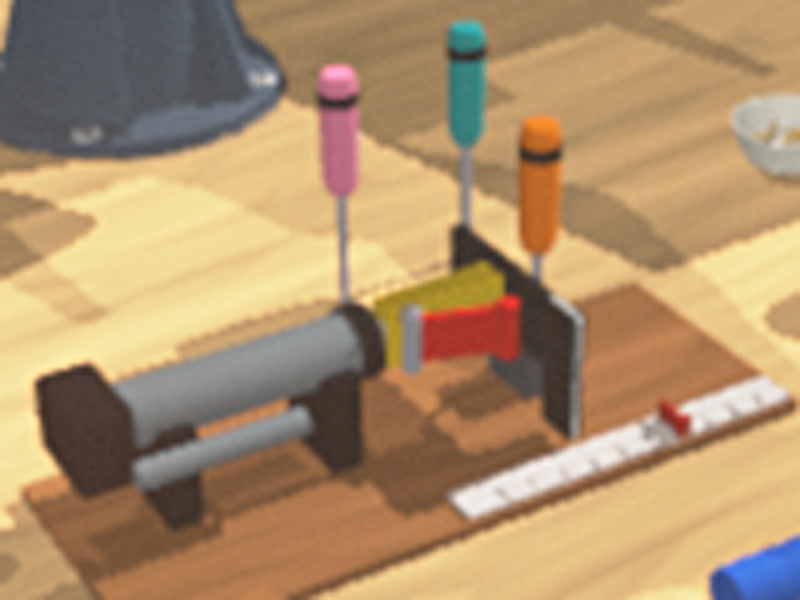

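Confirmed: the orange driver stands in the dark pin block just ahead of the foot (top crop 229,228; scene crop 541,120). The pink and turquoise ones stand off the board. The red mark is at top crop (214,90) and scene crop (675,418). Next I'll fit the stand's pose.

Run:
```python
from h import *
from scipy.optimize import least_squares
t=shot("top");s=shot("scene")
T=lambda x,y:np.array([190+x/5-.4,190+y/5-.4]); S=lambda x,y:np.array([190+x/5-.4,145+y/5-.4])
print("cams",-t["R"].T@t["t"],-s["R"].T@s["t"])
for n,a,b in[("driver top",T(229,228),S(541,122)),("mark top",T(214,90),S(675,412)),("pink",T(292,500),S(337,72)),("turq",T(98,507),S(466,28)),("foot+y",T(273,325),S(456,230)),("knob top",T(321,190),S(509,302)),("foot-y",T(300,112),S(575,308))]:
    X=tri([t,s],[a,b]);print(n,X.round(1),(proj(t,X)-a).round(1),(proj(s,X)-b).round(1))
obs=[(t,T(82,55),lambda b:(b[0]+215,b[1]-82.5,10)),(t,T(770,140),lambda b:(b[0]-215,b[1]-82.5,10)),(t,T(755,404),lambda b:(b[0]-215,b[1]+82.5,10)),(t,T(46,318),lambda b:(b[0]+215,b[1]+82.5,10)),
(s,S(640,285),lambda b:(b[0]+215,b[1]+82.5,10)),
(s,S(25,494),lambda b:(b[0]-215,b[1]+82.5,10)),
(t,T(229,228),lambda b:(115,0,180)),(s,S(541,122),lambda b:(115,0,178)),
(t,T(214,75),lambda b:(b[2],-90,25)),(s,S(675,412),lambda b:(b[2],-90,25)),
(s,S(582,316),lambda b:(95,-78,100)),(s,S(456,228),lambda b:(85,50,100)),(t,T(321,189),lambda b:(73,-33,93)),(s,S(509,302),lambda b:(73,-33,93)),(t,T(427,277),lambda b:(7,10,95)),
(t,T(283,327),lambda b:(85,50,100))]
def st(p,X):
    c,n=np.cos(p[2]),np.sin(p[2]);return np.array([p[0]+c*X[0]-n*X[1],p[1]+n*X[0]+c*X[1],X[2]])
f=lambda p:np.concatenate([proj(c,st(p,g(p[3:])))-u for c,u,g in obs])
r=least_squares(f,[550,-140,1.5,0,-20,160],loss="soft_l1")
print(r.x,np.degrees(r.x[2]));print(f(r.x).reshape(-1,2).round(1).tolist())
print("driver",st(r.x,(115,0,0)),"mark",st(r.x,(r.x[5],-90,13)))
```

```text
cams [ 455.07913669 -128.73845994 1463.5657968 ] [1295.2991988  -668.71090122  664.84492512]
driver top [539.3 -22.  183.1] [-0. -1.] [-0.6  0. ]
mark top [633.6   3.1  26.2] [-0. -1.] [-0.8  0. ]
pink [394.2 -59.9 173. ] [-0.  -0.8] [-0.2  0. ]
turq [387.6  43.8 171.7] [-0.  -0.6] [-0.4  0. ]
foot+y [488.6 -42.   98.6] [-0.  -0.5] [-0.2  0. ]
knob top [568.2 -66.9  95.4] [-0.  -0.9] [-0.5  0. ]
foot-y [610.4 -54.  106.9] [-0.  -0.4] [-0.2  0. ]
[ 527.33010599 -135.73144987    1.47139889   19.34022934  -22.40977649
  150.66241643] 84.30494650072637
[[-0.2, -1.0], [0.6, -0.6], [-2.2, 0.0], [-0.6, -0.3], [-1.7, -0.4], [-1.9, -0.7], [-0.2, -0.7], [-0.5, 1.5], [-0.7, 2.6], [-0.7, -0.2], [0.6, 0.5], [-1.9, 0.1], [-0.2, -0.4], [-0.5, 0.6], [-0.6, -0.4], [-0.6, -0.0]]
driver [538.74199799 -21.29907368   0.        ] mark [631.83668931   5.25627216  13.        ]
```

```bash
cat >> h.py <<'E'
YAW=1.4714;O=np.array([527.33,-135.73,0])
ex=np.array([np.cos(YAW),np.sin(YAW),0]);ey=np.array([-ex[1],ex[0],0]);ez=np.array([0,0,1.])
def W(x,y,z): return O+x*ex+y*ey+z*ez
def S_(p): d=p-O;return np.array([d@ex,d@ey,d[2]])
def plan(X,sgn=None):
    p,R,s=pose()
    yy=ey if (R[:,1]@ey>0 if sgn is None else sgn>0) else -ey
    Rd=np.c_[-ez,yy,np.cross(-ez,yy)]
    print("t",round(s["time_s"],2),"pos",p.round(1),"stand",S_(p).round(1),"gap",round(s["finger_gap"],1),"F",s["wrist_force"].round(1),"qpos",s["qpos"].round(2))
    print("rot deg (tool)",np.degrees(Ro.from_matrix(R.T@Rd).as_rotvec()).round(2),"shift cm after turn",(Rd.T@(np.array(X)-p)/10).round(2),"before",(R.T@(np.array(X)-p)/10).round(2))
E
python3 - <<'E'
from h import *
print(pose()[1].round(3))
for s in(1,-1): plan(W(115,0,260),s)
E
```

```text
[[ 0.     0.451 -0.893]
 [-0.    -0.893 -0.451]
 [-1.     0.     0.   ]]
t 1.75 pos [ 248.  -490.9  218.7] stand [-381.1  242.7  218.7] gap 93.1 F [ 0.1  0.5 -0.4] qpos [-1.19  0.35  1.65 -0.    1.14 -0.08]
rot deg (tool) [122.5  -0.   -0. ] shift cm after turn [ -4.13 -24.27  49.61] before [ -4.14 -28.81 -47.12]
t 1.75 pos [ 248.  -490.9  218.7] stand [-381.1  242.7  218.7] gap 93.1 F [ 0.1  0.5 -0.4] qpos [-1.19  0.35  1.65 -0.    1.14 -0.08]
rot deg (tool) [-57.5   0.   -0. ] shift cm after turn [ -4.13  24.27 -49.61] before [ -4.14 -28.81 -47.12]
```

Call:
{"op": "arm_command", "data": {"commands": [1,-0.6,0,0,-8.2,0,0,1,-0.6,0,0,-8.2,0,0,1,-0.6,0,0,-8.2,0,0,1,-0.6,0,0,-8.2,0,0,1,-0.6,0,0,-8.2,0,0,1,-0.6,0,0,-8.2,0,0,1,-0.6,0,0,-8.2,0,0]}}

```text
time_s: 2.45
eef_pos: [248.0, -490.9, 260.9]
eef_rot: [0.476, 0.523, 0.476, -0.523]
wrist_force: [-0.0, 0.1, 0.1]
finger_gap: 92.7
```

Call:
{"op": "arm_command", "data": {"commands": [1,0,2.4,-4.4,0,0,0,1,0,2.4,-4.4,0,0,0,1,0,2.4,-4.4,0,0,0,1,0,2.4,-4.4,0,0,0,1,0,2.4,-4.4,0,0,0,1,0,2.4,-4.4,0,0,0,1,0,2.4,-4.4,0,0,0,1,0,2.4,-4.4,0,0,0]}}

```text
time_s: 3.25
eef_pos: [474.9, -159.0, 260.9]
eef_rot: [0.474, 0.525, 0.474, -0.525]
wrist_force: [0.4, -0.9, -0.1]
finger_gap: 92.8
```

Run:
```python
from h import *
plan(W(115,0,260))
c=shot("wrist");cv2.imwrite("pics/w1.png",c["color"])
for n,X in(("drvtop",W(115,0,180)),("mark",W(150.7,-90,25)),("hole",W(115,0,45)),("footcorner",W(95,50,100)),("cupguess",[600,300,100])): print(n,proj(c,X).round(0))
```

```text
t 3.25 pos [ 474.9 -159.   260.9] stand [-28.3  49.8 260.9] gap 92.8 F [ 0.4 -0.9 -0.1] qpos [-0.42  0.22  1.72 -0.    1.2  -0.31]
rot deg (tool) [-0.1   0.01 -0.03] shift cm after turn [  0.09   4.98 -14.33] before [  0.09   4.96 -14.34]
drvtop [363.  -5.]
mark [420.   8.]
hole [334.  42.]
footcorner [283.  54.]
cupguess [ 412. -559.]
```

View pics/w1.png

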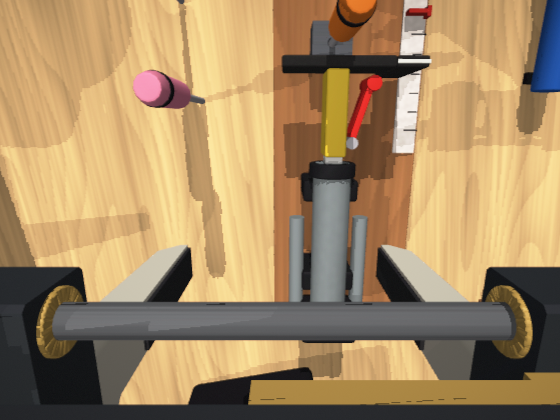

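Mark seen at (420,12) and foot corner at (283,56). The fit predicted (420,8) and (283,54), so they agree. I'll go over the driver, descend and grip.

Call:
{"op": "arm_command", "data": {"commands": [1,0,1.65,-4.78,0,0,0,1,0,1.65,-4.78,0,0,0,1,0,1.66,-4.78,0,0,0,1,0,0,0,0,0,0]}}

```text
time_s: 3.7
eef_pos: [538.5, -20.4, 260.5]
eef_rot: [0.475, 0.524, 0.475, -0.523]
wrist_force: [-0.8, 0.3, 0.0]
finger_gap: 92.9
```

Run:
```python
from h import *
plan(W(115,0,121))
c=shot("wrist");cv2.imwrite("pics/w2.png",c["color"])
for n,X in(("drvtop",W(115,0,180)),("mark",W(150.7,-90,25)),("blockcorner",W(135,20,45))): print(n,proj(c,X).round(0))
for n in("driver_grip","screwdriver","mark","pin_hole"):
  for d in nets.boxes_of(n,c)[:3]: print(n,round(d["score"],2),np.round(d["centre"],1),S_(np.array(d["centre"])).round(1))
```

```text
t 3.7 pos [538.5 -20.4 260.5] stand [115.9   0.3 260.5] gap 92.9 F [-0.8  0.3  0. ] qpos [-0.12  0.29  1.63  0.    1.22 -0.03]
rot deg (tool) [ 0.17 -0.06 -0.02] shift cm after turn [13.95  0.03  0.09] before [13.95  0.03  0.1 ]
drvtop [284. 219.]
mark [364. 151.]
blockcorner [265. 167.]
driver_grip 0.92 [541.3 -14.  178.6] [122.5  -1.8 178.6]
driver_grip 0.88 [395.9 -53.2 150.5] [ 69.1 139.  150.5]
driver_grip 0.59 [390.7  49.7 158.9] [171.  154.4 158.9]
screwdriver 0.87 [398.6 -55.3 152.6] [ 67.3 136.1 152.6]
screwdriver 0.81 [390.3  46.1 158.5] [167.3 154.4 158.5]
screwdriver 0.77 [535.7 -16.4 175.6] [119.6   3.5 175.6]
mark 0.52 [636.6   4.3  18.8] [150.2 -94.8  18.8]
mark 0.48 [537.9 -55.9  98.3] [80.5 -2.6 98.3]
pin_hole 0.63 [557.3 -39.5   8.8] [ 98.7 -20.3   8.8]
```

View pics/w2.png

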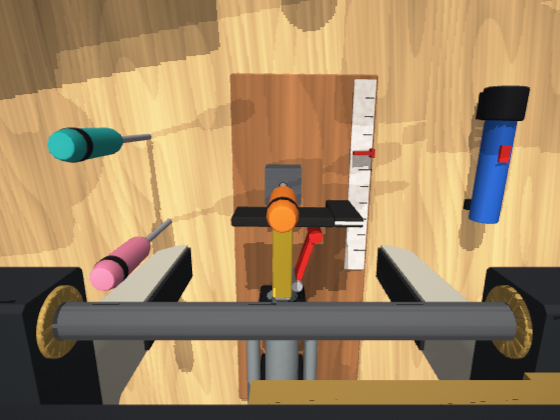

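The driver's top is at (283,215) where (284,219) was predicted, and the mark is at (364,153) where (364,151) was. I'll descend and grip.

Call:
{"op": "arm_command", "data": {"commands": [1,4,0,0,0,0,0,1,4,0,0,0,0,0,1,4,0,0,0,0,0,1,1.9,0,0,0,0,0,1,0,0,0,0,0,0,0,0,0,0,0,0,0,0,0,0,0,0,0,0,0,0,0,0,0,0,0]}}

```text
time_s: 4.75
eef_pos: [537.8, -25.1, 123.0]
eef_rot: [0.475, 0.525, 0.473, -0.524]
wrist_force: [0.1, -0.2, -0.4]
finger_gap: 73.8
```

Call:
{"op": "arm_command", "data": {"commands": [0,0,0,0,0,0,0,0,0,0,0,0,0,0,0,0,0,0,0,0,0,0,-1,0,0,0,0,0,0,-2,0,0,0,0,0]}}

```text
time_s: 5.25
eef_pos: [536.4, -24.7, 151.4]
eef_rot: [-0.473, -0.524, -0.475, 0.525]
wrist_force: [0.3, -0.3, 0.4]
finger_gap: 33.5
```

Run:
```python
from h import *
plan(W(115.7,0,121));plan(W(115.7,0,121));print(pose()[1].round(4))
```

```text
t 5.25 pos [536.4 -24.7 151.4] stand [111.4   2.  151.4] gap 33.5 F [ 0.3 -0.3  0.4] qpos [-0.13  0.41  1.75 -0.    0.99 -0.03]
rot deg (tool) [-0.1  -0.    0.14] shift cm after turn [ 3.04  0.2  -0.43] before [ 3.04  0.2  -0.43]
t 5.25 pos [536.4 -24.7 151.4] stand [111.4   2.  151.4] gap 33.5 F [ 0.3 -0.3  0.4] qpos [-0.13  0.41  1.75 -0.    0.99 -0.03]
rot deg (tool) [-0.1  -0.    0.14] shift cm after turn [ 3.04  0.2  -0.43] before [ 3.04  0.2  -0.43]
[[-2.500e-03  9.949e-01 -1.010e-01]
 [ 3.000e-04 -1.009e-01 -9.949e-01]
 [-1.000e+00 -2.500e-03 -1.000e-04]]
```

Call:
{"op": "arm_command", "data": {"commands": [0.45,0,0.2,-0.43,0,0,0,0.45,1.5,0,0,0,0,0,0.45,1.5,0,0,0,0,0,0.45,0,0,0,0,0,0]}}

```text
time_s: 5.65
eef_pos: [538.6, -20.4, 119.9]
eef_rot: [-0.473, -0.524, -0.475, 0.525]
wrist_force: [-0.1, -0.5, 0.7]
finger_gap: 41.9
```

Run:
```python
from h import *
plan(W(115.7,0,121))
```

```text
t 5.65 pos [538.6 -20.4 119.9] stand [115.9   0.3 119.9] gap 41.9 F [-0.1 -0.5  0.7] qpos [-0.12  0.46  1.77  0.    0.92 -0.02]
rot deg (tool) [-0.1  -0.01  0.18] shift cm after turn [-0.11  0.03  0.02] before [-0.11  0.03  0.02]
```

Call:
{"op": "arm_command", "data": {"commands": [0,0,0,0,0,0,0,0,0,0,0,0,0,0,0,0,0,0,0,0,0,0,0,0,0,0,0,0,0,0,0,0,0,0,0]}}

```text
time_s: 6.15
eef_pos: [539.5, -20.7, 122.2]
eef_rot: [-0.474, -0.525, -0.474, 0.525]
wrist_force: [-1.8, 0.2, 6.2]
finger_gap: 24.1
```

Run:
```python
from h import *
plan(W(115.7,0,260))
```

```text
t 6.15 pos [539.5 -20.7 122.2] stand [115.7  -0.7 122.2] gap 24.1 F [-1.8  0.2  6.2] qpos [-0.12  0.45  1.77  0.    0.92 -0.02]
rot deg (tool) [-0.1 -0.   0. ] shift cm after turn [-13.78  -0.07  -0.  ] before [-13.78  -0.07  -0.  ]
```

Call:
{"op": "arm_command", "data": {"commands": [0,-1,0,0,0,0,0,0,-2,0,0,0,0,0,0,-2,0,0,0,0,0,0,-3,0,0,0,0,0,0,-3,0,0,0,0,0,0,-3,0,0,0,0,0,0,0,0,0,0,0,0]}}

```text
time_s: 6.85
eef_pos: [541.3, -20.9, 266.2]
eef_rot: [0.476, 0.526, 0.472, -0.523]
wrist_force: [0.5, 0.5, -1.1]
finger_gap: 24.1
```

Run:
```python
from h import *
plan([600,300,260])
a=[shot("top"),shot("scene"),shot("wrist")]
for n,c in zip("tsw",a):
  for k in("cup","driver_grip","dish","torch","toolbox"): print(n,k,[(round(d["score"],2),np.round(d["centre"],0).tolist()) for d in nets.boxes_of(k,c)[:3]])
t,s,w=a
x=[cv2.resize(t["color"][185:305,100:260],(480,360),interpolation=2),cv2.resize(s["color"][100:220,260:420],(480,360),interpolation=2)]
y=[np.vstack(x)[:600]]
im=np.zeros((600,800,3),np.uint8)
im[:300,:400]=cv2.resize(t["color"][195:285,100:220],(400,300),interpolation=2)
im[300:,:400]=cv2.resize(s["color"][150:240,300:420],(400,300),interpolation=2)
im[:300,400:]=cv2.resize(w["color"],(400,300),interpolation=3)
im[300:,400:]=cv2.resize(s["color"][90:240,200:400],(400,300),interpolation=2)
cv2.imwrite("pics/m1.png",im)
```

```text
t 6.85 pos [541.3 -20.9 266.2] stand [115.6  -2.5 266.2] gap 24.1 F [ 0.5  0.5 -1.1] qpos [-0.12  0.29  1.62  0.    1.23 -0.02]
rot deg (tool) [-0.11  0.01 -0.44] shift cm after turn [  0.62   2.65 -32.52] before [  0.64   2.59 -32.52]
t cup [(0.84, [595.0, 314.0, 65.0])]
t driver_grip [(0.44, [394.0, -55.0, 169.0]), (0.4, [597.0, 314.0, 64.0])]
t dish [(0.59, [414.0, 339.0, 12.0]), (0.55, [598.0, 314.0, 63.0])]
t torch [(0.6, [773.0, -9.0, 39.0])]
t toolbox [(0.96, [415.0, -572.0, 146.0])]
s cup [(0.76, [607.0, 279.0, 66.0]), (0.16, [556.0, -89.0, 80.0])]
s driver_grip [(0.71, [399.0, -62.0, 123.0]), (0.71, [388.0, 40.0, 127.0]), (0.46, [546.0, -27.0, 257.0])]
s dish [(0.82, [411.0, 336.0, 13.0]), (0.62, [494.0, -611.0, 129.0]), (0.17, [554.0, -161.0, 7.0])]
s torch [(0.89, [788.0, -15.0, 27.0]), (0.33, [544.0, -30.0, 260.0])]
s toolbox [(0.8, [495.0, -610.0, 128.0]), (0.7, [557.0, -66.0, 84.0]), (0.67, [553.0, -164.0, 6.0])]
w cup [(0.56, [555.0, -9.0, 11.0])]
w driver_grip [(0.85, [544.0, -11.0, 302.0]), (0.62, [396.0, 50.0, 160.0]), (0.61, [396.0, -54.0, 129.0])]
w dish []
w torch [(0.95, [769.0, -0.0, 34.0])]
w toolbox []
```

View pics/m1.png

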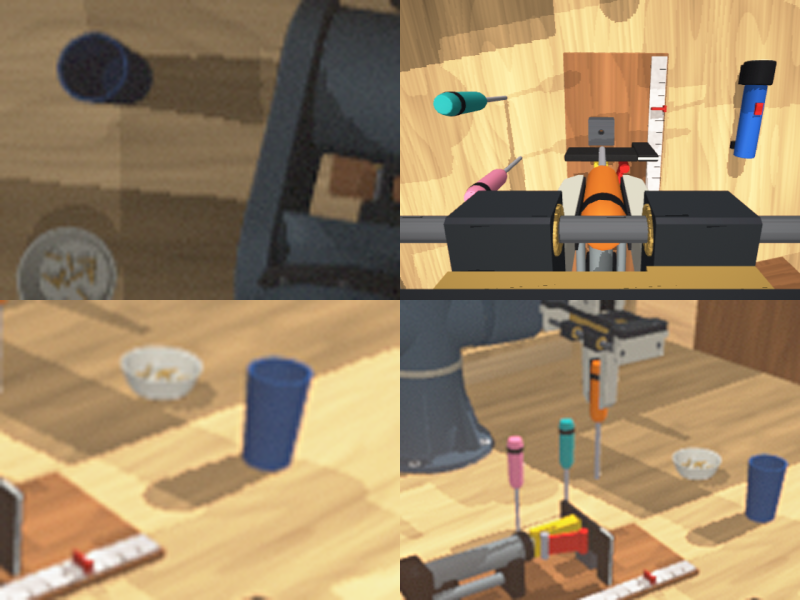

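The driver is lifted, upright and out of the hole. The cup rim is centred at top (128,215) and scene (384,171).

Run:
```python
from h import *
t=shot("top");s=shot("scene");a=np.array([128.2,215.1]);b=np.array([383.7,171.3])
X=tri([t,s],[a,b]);print("cup rim",X.round(1),(proj(t,X)-a).round(1),(proj(s,X)-b).round(1),onz(t,a,100),onz(s,b,100))
print("tip exp",proj(s,[541,-21,154]),"seen 299,178.5")
plan([X[0],X[1],260])
```

```text
cup rim [593.7 294.2 100.4] [-0.1 -0.6] [-0.9  0. ] [591.89538506 293.85917965 100.        ] [594.98726658 297.20291261 100.        ]
tip exp [297.68278027 178.37352221] seen 299,178.5
t 7.85 pos [539.6 -20.7 261.6] stand [115.7  -0.8 261.6] gap 23.9 F [ 0.1  0.7 -0.8] qpos [-0.12  0.29  1.62  0.    1.23 -0.02]
rot deg (tool) [-0.1 -0.   0. ] shift cm after turn [  0.16   2.26 -31.87] before [  0.16   2.2  -31.88]
```

Call:
{"op": "arm_command", "data": {"commands": [0,0,0.28,-2.5,0,0,0,0,0,0.28,-4.2,0,0,0,0,0,0.28,-4.2,0,0,0,0,0,0.28,-4.2,0,0,0,0,0,0.28,-4.2,0,0,0,0,0,0.28,-4.2,0,0,0,0,0,0.28,-4.2,0,0,0,0,0,0.28,-4.2,0,0,0]}}

```text
time_s: 8.65
eef_pos: [594.1, 296.2, 261.6]
eef_rot: [0.474, 0.525, 0.474, -0.525]
wrist_force: [0.6, -0.9, -0.7]
finger_gap: 24.1
```

Call:
{"op": "arm_command", "data": {"commands": [0,0,0,0,0,0,0,0,0,0,0,0,0,0,0,0,0,0,0,0,0]}}

```text
time_s: 8.95
eef_pos: [594.1, 293.5, 261.6]
eef_rot: [-0.474, -0.525, -0.474, 0.525]
wrist_force: [0.3, 0.5, 0.3]
finger_gap: 23.9
```

Run:
```python
from h import *
plan([594,295,260]);plan([594,295,116])
s=shot("scene");t=shot("top");w=shot("wrist")
im=np.zeros((600,800,3),np.uint8)
im[:300,:400]=cv2.resize(s["color"][105:195,330:450],(400,300),interpolation=2)
im[300:,:400]=cv2.resize(t["color"][170:260,80:200],(400,300),interpolation=2)
im[:300,400:]=cv2.resize(w["color"],(400,300),interpolation=3)
cv2.imwrite("pics/m2.png",im)
p=pose()[0];print("tip exp scene",proj(s,p-[0,0,111]), "rim", proj(s,[593.7,294.2,100]),"wrist tip",proj(w,p-[0,0,111]),"rim",proj(w,[593.7,294.2,100]))
```

```text
t 8.95 pos [594.1 293.5 261.6] stand [433.8 -23.8 261.6] gap 23.9 F [0.3 0.5 0.3] qpos [ 0.39  0.53  1.28 -0.    1.34  0.49]
rot deg (tool) [-0.14  0.02  0.01] shift cm after turn [ 0.16 -0.02 -0.15] before [ 0.16 -0.02 -0.15]
t 8.95 pos [594.1 293.5 261.6] stand [433.8 -23.8 261.6] gap 23.9 F [0.3 0.5 0.3] qpos [ 0.39  0.53  1.28 -0.    1.34  0.49]
rot deg (tool) [-0.14  0.02  0.01] shift cm after turn [14.56 -0.02 -0.15] before [14.56 -0.02 -0.15]
tip exp scene [384.93808962 157.01583843] rim [382.77063951 171.41743959] wrist tip [283.70922408 207.59592356] rim [283.05650518 193.86481823]
```

View pics/m2.png

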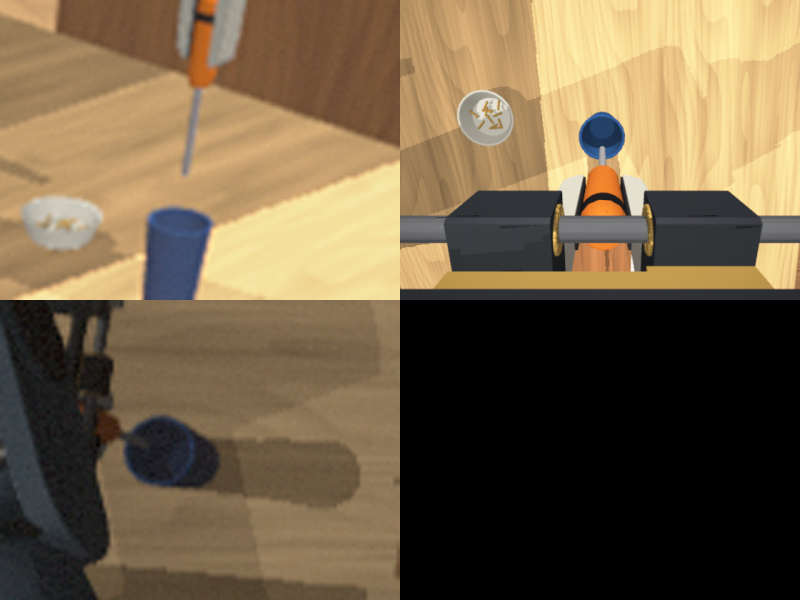

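The tip (wrist quarter-view 602,150) is over the cup mouth (602,135), and the scene view agrees. I'll lower it and release.

Call:
{"op": "arm_command", "data": {"commands": [0,3,0,-0.15,0,0,0,0,3,0,0,0,0,0,0,3,0,0,0,0,0,0,3,0,0,0,0,0,0,1.9,0,0,0,0,0,0,0,0,0,0,0,0,0,0,0,0,0,0,0]}}

```text
time_s: 9.8
eef_pos: [594.7, 295.5, 123.5]
eef_rot: [0.474, 0.525, 0.474, -0.525]
wrist_force: [0.5, -0.5, 0.0]
finger_gap: 24.1
```

Call:
{"op": "arm_command", "data": {"commands": [0.3,0,0,0,0,0,0,0.6,0,0,0,0,0,0,1,0,0,0,0,0,0,1,0,0,0,0,0,0,1,0,0,0,0,0,0,1,0,0,0,0,0,0,1,0,0,0,0,0,0]}}

```text
time_s: 10.5
eef_pos: [594.2, 295.9, 122.6]
eef_rot: [-0.474, -0.525, -0.474, 0.525]
wrist_force: [-0.0, -0.3, -0.5]
finger_gap: 71.3
```

Run:
```python
from h import *
plan([594,295,260])
s=shot("scene");w=shot("wrist")
im=np.zeros((300,800,3),np.uint8)
im[:300,:400]=cv2.resize(s["color"][115:205,330:450],(400,300),interpolation=2)
im[:300,400:]=cv2.resize(w["color"],(400,300),interpolation=3)
cv2.imwrite("pics/m3.png",im)
```

```text
t 10.5 pos [594.2 295.9 122.6] stand [436.1 -23.7 122.6] gap 71.3 F [-0.  -0.3 -0.5] qpos [ 0.39  0.66  1.41 -0.    1.07  0.49]
rot deg (tool) [-0.1  0.   0. ] shift cm after turn [-1.374e+01 -1.000e-02  9.000e-02] before [-1.374e+01 -1.000e-02  9.000e-02]
```

View pics/m3.png

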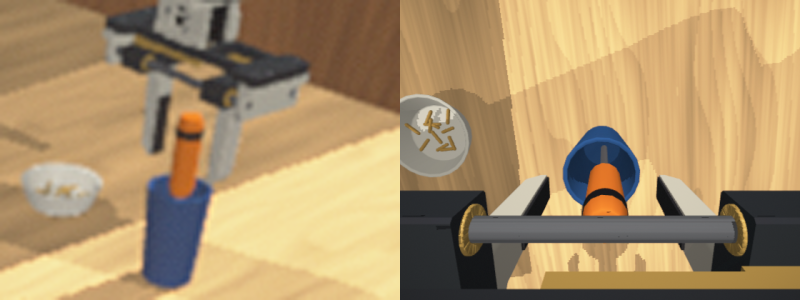

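The driver stands in the cup. I'll rise and return to behind the foot.

Call:
{"op": "arm_command", "data": {"commands": [1,-3,0,0,0,0,0,1,-4,0,0,0,0,0,1,-4,0,0,0,0,0,1,-3,0,0,0,0,0]}}

```text
time_s: 11.0
eef_pos: [594.5, 296.0, 265.4]
eef_rot: [0.474, 0.525, 0.474, -0.524]
wrist_force: [0.1, 0.8, -0.4]
finger_gap: 92.8
```

Call:
{"op": "arm_command", "data": {"commands": [1,0,-0.2,4.5,0,0,0,1,0,-0.2,4.5,0,0,0,1,0,-0.2,4.5,0,0,0,1,0,-0.2,4.5,0,0,0,1,0,-0.2,4.5,0,0,0,1,0,-0.2,4.5,0,0,0,1,0,-0.2,4.5,0,0,0,1,0,-0.2,4.5,0,0,0]}}

```text
time_s: 11.8
eef_pos: [541.4, -62.4, 262.8]
eef_rot: [0.474, 0.525, 0.474, -0.525]
wrist_force: [0.6, 0.2, 0.4]
finger_gap: 93.2
```

Call:
{"op": "arm_command", "data": {"commands": [1,0,0,0,0,0,0,1,0,0,0,0,0,0,1,0,0,0,0,0,0]}}

```text
time_s: 12.1
eef_pos: [542.1, -59.8, 262.7]
eef_rot: [0.474, 0.525, 0.474, -0.524]
wrist_force: [0.8, -0.9, 0.1]
finger_gap: 93.0
```

Run:
```python
from h import *
plan(W(71,-6.8,56))
w=shot("wrist");cv2.imwrite("pics/w4.png",w["color"])
for n,X in(("foot in corner +y",W(85,50,100)),("foot out +y",W(95,50,100)),("armend in",W(85,-78,100)),("knob",W(73,-33,93)),("mark",W(150.7,-90,25)),("block +y near",W(7,10,95)),("block far+y",W(85,10,95)),("TCP",pose()[0])): print(n,proj(w,X).round(0))
s=shot("scene");t=shot("top");print([ (d["score"],d["centre"]) for d in nets.boxes_of("driver_grip",t)[:3]],[d["centre"] for d in nets.boxes_of("cup",t)[:1]])
```

```text
t 12.1 pos [542.1 -59.8 262.7] stand [ 77.1  -7.2 262.7] gap 93.0 F [ 0.8 -0.9  0.1] qpos [-0.2   0.3   1.61  0.    1.23 -0.09]
rot deg (tool) [-0.07 -0.01 -0.  ] shift cm after turn [20.67 -0.04  0.61] before [20.67 -0.04  0.61]
foot in corner +y [223. 186.]
foot out +y [223. 176.]
armend in [359. 186.]
knob [310. 197.]
mark [359. 115.]
block +y near [267. 262.]
block far+y [266. 185.]
TCP [284. 260.]
[] [[590.5, 303.3, 65.4]]
```

View pics/w4.png

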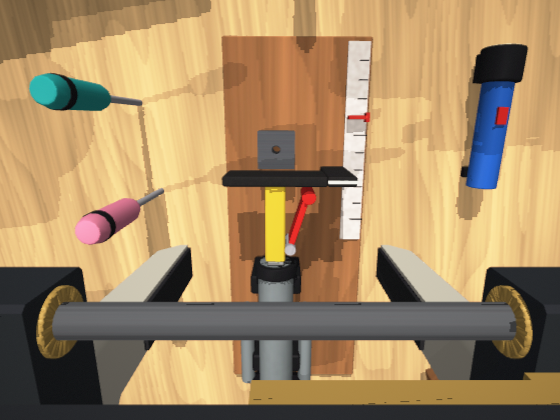

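Matches the prediction (foot corner 223,186; knob 308,197; mark 359,117). The hole is empty and the path is clear, so I'll descend.

Call:
{"op": "arm_command", "data": {"commands": [1,0,0,0.6,0,0,0,1,3.5,0,0,0,0,0,1,3.5,0,0,0,0,0,1,3.0,0,0,0,0,0,1,2.0,0,0,0,0,0,1,0,0,0,0,0,0,1,0,0,0,0,0,0]}}

```text
time_s: 13.05
eef_pos: [541.6, -66.8, 143.2]
eef_rot: [0.474, 0.525, 0.474, -0.525]
wrist_force: [0.1, -1.0, -0.1]
finger_gap: 93.1
```

Run:
```python
from h import *
plan(W(71,-6.8,56))
```

```text
t 13.05 pos [541.6 -66.8 143.2] stand [ 70.   -7.4 143.2] gap 93.1 F [ 0.1 -1.  -0.1] qpos [-0.21  0.43  1.74 -0.    0.97 -0.11]
rot deg (tool) [-0.1   0.   -0.01] shift cm after turn [ 8.72 -0.06 -0.1 ] before [ 8.72 -0.06 -0.1 ]
```

Call:
{"op": "arm_command", "data": {"commands": [1,2.2,-0.06,0,0,0,0,1,2.2,0,0,0,0,0,1,2.2,0,0,0,0,0,1,1.7,0,0,0,0,0,1,0.2,0,0,0,0,0,1,0,0,0,0,0,0,1,0,0,0,0,0,0]}}

```text
time_s: 13.75
eef_pos: [541.7, -66.8, 59.1]
eef_rot: [0.475, 0.525, 0.473, -0.524]
wrist_force: [-0.0, -1.1, -1.3]
finger_gap: 93.0
```

Run:
```python
from h import *
plan(W(77.5,-6.8,56));plan(W(138,-6.8,56))
```

```text
t 13.75 pos [541.7 -66.8  59.1] stand [70.1 -7.4 59.1] gap 93.0 F [-0.  -1.1 -1.3] qpos [-0.21  0.56  1.79  0.    0.79 -0.11]
rot deg (tool) [-0.1   0.01 -0.13] shift cm after turn [ 0.31 -0.06 -0.74] before [ 0.31 -0.06 -0.74]
t 13.75 pos [541.7 -66.8  59.1] stand [70.1 -7.4 59.1] gap 93.0 F [-0.  -1.1 -1.3] qpos [-0.21  0.56  1.79  0.    0.79 -0.11]
rot deg (tool) [-0.1   0.01 -0.13] shift cm after turn [ 0.31 -0.06 -6.79] before [ 0.31 -0.08 -6.79]
```

Call:
{"op": "arm_command", "data": {"commands": [1,0.2,-0.06,-1.2,0,0,0,1,0,0,-1.2,0,0,0,1,0,0,-1.2,0,0,0,1,0,0,-1.2,0,0,0,1,0,0,-1.2,0,0,0,1,0,0,0,0,0,0,1,0,0,0,0,0,0,1,0,0,0,0,0,0]}}

```text
time_s: 14.55
eef_pos: [545.9, -7.0, 55.5]
eef_rot: [-0.474, -0.524, -0.474, 0.525]
wrist_force: [-1.1, -2.8, 1.0]
finger_gap: 93.2
```

Run:
```python
from h import *
plan(W(138,-6.8,56))
p,R,_=pose();x=S_(p)[0]+12.5
w=shot("wrist");t=shot("top")
im=np.zeros((600,800,3),np.uint8)
im[:300]=cv2.resize(w["color"],(400,300),interpolation=3).repeat(2,1)[:,:800]*0
im[:300,:400]=cv2.resize(w["color"],(400,300),interpolation=3)
im[:300,400:]=cv2.resize(t["color"][190:250,190:270],(400,300),interpolation=2)
for n,X in(("line low",W(x,-78.5,20)),("line top",W(x,-78.5,100)),("mark base",W(150.7,-90,13)),("marktop",W(150.7,-90,25)),("knob",W(x-17,-33,93))): print(n,proj(w,X).round(1),proj(t,X).round(1))
u,v=proj(w,W(150,-80,25)).round().astype(int);u=min(max(u,60),500);v=min(max(v,45),375)
print("crop origin",u-60,v-22)
im[300:]=cv2.resize(w["color"][v-22:v+23,u-60:u+60],(800,300),interpolation=2)
cv2.imwrite("pics/m5.png",im)
```

```text
t 14.55 pos [545.9  -7.   55.5] stand [130.   -5.7  55.5] gap 93.2 F [-1.1 -2.8  1. ] qpos [-0.1   0.57  1.78 -0.    0.79  0.  ]
rot deg (tool) [-0.11  0.    0.05] shift cm after turn [-0.05  0.11 -0.8 ] before [-0.05  0.11 -0.8 ]
line low [407.  217.6] [234.  211.4]
line top [479.5 275.1] [231.7 208.2]
mark base [423.4 201.3] [232.1 207.6]
marktop [431.4 206. ] [231.7 207.2]
knob [351.4 306.8] [235.6 224.7]
crop origin 354 185
```

View pics/m5.png

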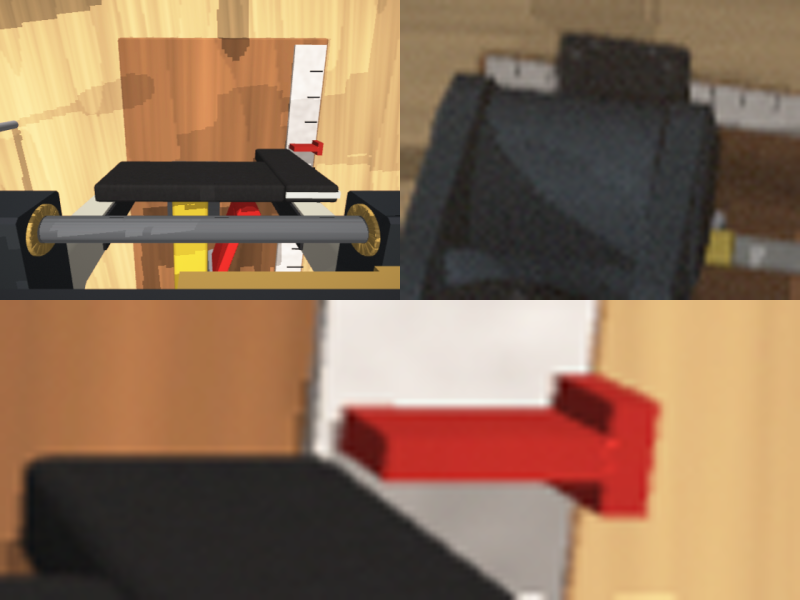

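The leg is following (foot at stand x ≈ 142) and the lever is still open. The mark is at crop bar (450,440). I'll now measure the mark, hole and line numerically in the wrist pictures.

```bash
cat > meas.py <<'E'
from h import *
from scipy.optimize import minimize_scalar,least_squares
def red(im): 
    b,g,r=[im[...,i].astype(int) for i in range(3)];return (r>110)&(r-g>80)&(r-b>80)
def markx(c):
    m=red(c["color"]);best=[]
    for y in(-84,-87,-90):
        u,v=proj(c,W(150.7,y,25));u=int(round(u));col=m[max(0,int(v)-25):int(v)+25,u];ii=np.flatnonzero(col)
        if len(ii)==0: continue
        lo,hi=ii[0]+max(0,int(v)-25)-.5,ii[-1]+max(0,int(v)-25)+.5
        def e(x):
            q=np.array([proj(c,W(x+d,y,z))[1] for d in(-2,2) for z in(13,25)]);return q.min()-lo,q.max()-hi
        r=least_squares(lambda x:e(x[0]),[150]);best.append((round(r.x[0],1),np.round(r.fun,1).tolist()))
    return best
def linex(c,x0):
    g=c["color"].min(2).astype(int);out=[]
    for y in(-58,-63,-68,-73):
        u,v=proj(c,W(x0,y,100));u=int(round(u));v0=int(v)-12;col=g[v0:v0+25,u]
        ii=np.flatnonzero(col>130)
        if len(ii)==0: out.append((y,None,col.max()));continue
        vc=np.average(ii,weights=col[ii])+v0
        r=least_squares(lambda x:proj(c,W(x[0],y,100))[1]-vc,[x0]);out.append((y,round(r.x[0],1),len(ii)))
    return out
def hole(c):
    u,v=proj(c,W(115,0,45)).round().astype(int);g=c["color"].max(2).astype(int);p=g[v-6:v+7,u-6:u+7]
    w=np.clip(np.median(p)-15-p,0,None);ii,jj=np.mgrid[-6:7,-6:7];uv=np.array([u+(w*jj).sum()/w.sum(),v+(w*ii).sum()/w.sum()])
    return S_(onz(c,uv,45)).round(1),w.sum()
def setpose(c,p):
    R=np.c_[-ez,-ey,np.cross(-ez,-ey)];H=c["hand_eye"];Rw=R@H[:3,:3];tw=R@H[:3,3]+np.array(p);d=dict(c);d["R"],d["t"]=Rw.T,-Rw.T@tw;return d
E
python3 - <<'E'
from meas import *
w=shot("wrist");p=pose()
cv2.imwrite("pics/w6.png",w["color"])
for f,pp,x0 in(("w2",[538.5,-20.4,260.5],90),("w4",[542.1,-59.8,262.7],90)):
    c=setpose(w,pp);c["color"]=cv2.imread(f"pics/{f}.png")
    print(f,"mark",markx(c),"line",linex(c,x0),"hole",hole(c) if f=="w4" else "")
x=S_(p[0])[0]+12.5
print("now line pred",x,"mark",markx(w),"line",linex(w,x)); plan(W(138,-6.8,56))
E
```

```text
w2 mark [(np.float64(148.5), [-0.2, 0.2]), (np.float64(148.5), [-0.2, 0.2]), (np.float64(148.5), [-0.2, 0.2])] line [(-58, np.float64(88.9), 4), (-63, np.float64(83.5), 10), (-68, np.float64(83.5), 10), (-73, np.float64(90.0), 15)] hole 
w4 mark [(np.float64(149.2), [0.1, -0.1]), (np.float64(149.2), [0.1, -0.1]), (np.float64(149.2), [0.1, -0.1])] line [(-58, np.float64(89.1), 3), (-63, np.float64(83.9), 10), (-68, np.float64(86.3), 12), (-73, np.float64(88.7), 16)] hole (array([113.4,   2.5,  45. ]), np.float64(720.0))
now line pred 142.29753153394668 mark [(np.float64(149.1), [-0.2, 0.2]), (np.float64(149.1), [-0.2, 0.2]), (np.float64(149.1), [-0.2, 0.2])] line [(-58, np.float64(141.6), 14), (-63, np.float64(141.6), 14), (-68, np.float64(141.7), 14), (-73, np.float64(141.8), 14)]
t 14.7 pos [545.9  -7.1  55.5] stand [129.8  -5.7  55.5] gap 93.1 F [-0.1 -3.3  2.2] qpos [-0.1   0.57  1.78 -0.    0.79  0.  ]
rot deg (tool) [-0.13  0.    0.05] shift cm after turn [-0.05  0.11 -0.82] before [-0.05  0.11 -0.82]
```

Call:
{"op": "arm_command", "data": {"commands": [1,0,0,-0.36,0,0,0,1,0,0,-0.36,0,0,0,1,0,0,0,0,0,0,1,0,0,0,0,0,0]}}

```text
time_s: 15.1
eef_pos: [546.7, 0.6, 55.5]
eef_rot: [-0.474, -0.524, -0.474, 0.525]
wrist_force: [-0.6, -2.2, -0.8]
finger_gap: 93.1
```

Run:
```python
from meas import *
w=shot("wrist");p=pose();x=S_(p[0])[0]+12.5
print("pred",x,S_(p[0]),p[2]["wrist_force"].round(1),"mark",markx(w),"line",linex(w,x))
b,g,r=[w["color"][...,i].astype(int) for i in range(3)]
Y=(r>140)&(g>120)&(b<90)
for v in range(280,385,15):
    ii=np.flatnonzero(Y[v,200:320])+200
    if len(ii): print(v,ii[0],ii[-1],end="; ")
# y position: yellow width is 20 mm
s=shot("scene")
for n,X in(("line low",W(x,-78.5,20)),("line top",W(x,-78.5,100)),("mark base",W(149.1,-90,13)),("marktop",W(149.1,-90,25)),("knob",W(x-17,-33,93))): print(n,proj(s,X).round(1))
u,v=proj(s,W(149,-85,40)).round().astype(int);print("\norigin",u-40,v-30)
cv2.imwrite("pics/s7.png",cv2.resize(s["color"][v-30:v+30,u-40:u+40],(800,600),interpolation=2))
```

```text
pred 149.9505301001925 [137.4505301   -5.76963987  55.47607028] [-1.6 -3.2 -0.2] mark [(np.float64(150.6), [-2.0, 1.9]), (np.float64(149.3), [0.0, -0.0]), (np.float64(149.3), [0.0, -0.0])] line [(-58, np.float64(149.3), 14), (-63, np.float64(149.3), 14), (-68, np.float64(149.5), 14), (-73, np.float64(149.6), 14)]
295 241 290; 340 243 289; 355 243 289; 370 243 289; line low [321.2 226.5]
line top [322.7 202.9]
mark base [323.2 230.4]
marktop [323.4 227. ]
knob [308.2 199.8]

origin 283 192
```

View pics/s7.png

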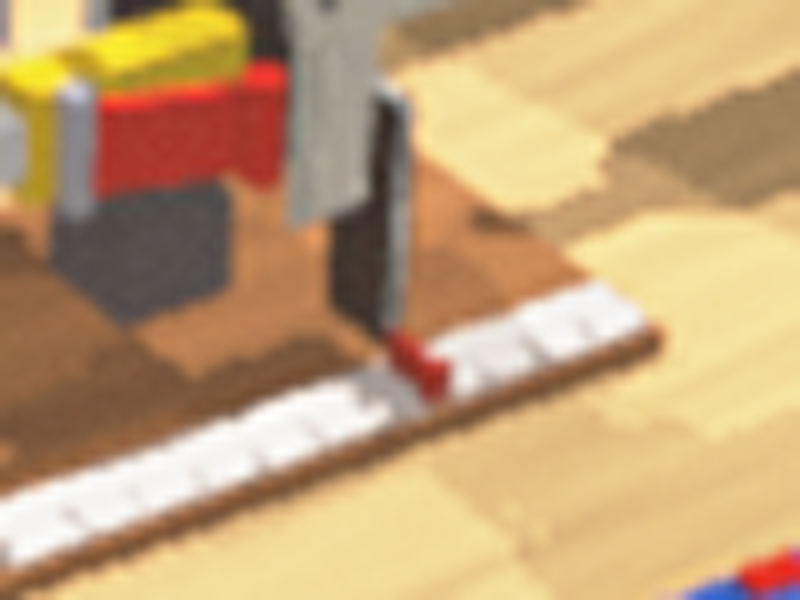

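The line's lower end (395,325) stands over the near end of the red mark (400,345), which agrees with the wrist measurement of 149.4 against 149.3. I'll squeeze now.

Call:
{"op": "arm_command", "data": {"commands": [0.6,0,0,0,0,0,0,0.4,0,0,0,0,0,0,0.2,0,0,0,0,0,0,0,0,0,0,0,0,0,0,0,0,0,0,0,0,0,0,0,0,0,0,0,0,0,0,0,0,0,0,0,0,0,0,0,0,0]}}

```text
time_s: 16.0
eef_pos: [546.9, 0.3, 56.4]
eef_rot: [-0.474, -0.525, -0.474, 0.525]
wrist_force: [-15.1, -1.9, 22.3]
finger_gap: 34.5
```

Call:
{"op": "arm_command", "data": {"commands": [0,0,0,0,0,0,0,0,0,0,0,0,0,0,0,0,0,0,0,0,0,0,0,0,0,0,0,0]}}

```text
time_s: 16.4
eef_pos: [546.1, 0.4, 56.4]
eef_rot: [-0.474, -0.524, -0.475, 0.525]
wrist_force: [-7.6, -2.7, 15.3]
finger_gap: 33.1
```

Run:
```python
from meas import *
for k in range(2):
    w=shot("wrist");p=pose();x=S_(p[0])[0]+12.5
    print(p[2]["time_s"],"pred",x,S_(p[0]).round(1),"F",p[2]["wrist_force"].round(1),"gap",p[2]["finger_gap"],"mark",markx(w),"line",linex(w,x))
cv2.imwrite("pics/w8.png",w["color"])
b,g,r=[w["color"][...,i].astype(int) for i in range(3)]
Y=(r>140)&(g>120)&(b<90);m=red(w["color"])
for v in range(290,385,15):
    ii=np.flatnonzero(Y[v,200:320])+200;jj=np.flatnonzero(m[v,200:400])+200
    print(v,ii[[0,-1]] if len(ii) else "",jj[[0,-1]] if len(jj) else "",end="; ")
s,t=shot("scene"),shot("top")
for n,c in(("s",s),("t",t)):
  for k in("cup","dish","torch","toolbox","driver_grip"): print(n,k,[(round(d["score"],2),np.round(d["centre"],0).tolist()) for d in nets.boxes_of(k,c)[:3]])
```

```text
16.45 pred 149.81269909014617 [137.3  -5.2  56.4] F [-6.7 -2.  15.2] gap 32.9480603303423 mark [(np.float64(150.4), [-1.4, 1.4]), (np.float64(149.1), [-0.4, 0.4]), (np.float64(149.1), [-0.4, 0.4])] line [(-58, None, np.int64(47)), (-63, None, np.int64(47)), (-68, None, np.int64(47)), (-73, None, np.int64(47))]
16.5 pred 149.84218714275383 [137.3  -5.1  56.4] F [-6.7 -1.9 14.8] gap 32.86284667368346 mark [(np.float64(150.4), [-1.4, 1.4]), (np.float64(149.1), [-0.4, 0.4]), (np.float64(149.1), [-0.4, 0.4])] line [(-58, None, np.int64(47)), (-63, None, np.int64(47)), (-68, None, np.int64(47)), (-73, None, np.int64(47))]
290 [200 290] [293 323]; 305  ; 320  ; 335  ; 350 [245 291] [296 309]; 365 [245 291] [296 309]; 380 [200 319] ; s cup [(0.87, [609.0, 279.0, 60.0])]
s dish [(0.59, [417.0, 336.0, 13.0])]
s torch [(0.86, [785.0, -15.0, 27.0])]
s toolbox [(0.62, [495.0, -611.0, 128.0]), (0.59, [554.0, -28.0, 82.0])]
s driver_grip [(0.68, [391.0, 44.0, 148.0]), (0.48, [396.0, -63.0, 126.0]), (0.45, [602.0, 290.0, 139.0])]
t cup [(0.66, [589.0, 298.0, 63.0]), (0.64, [538.0, -185.0, 8.0])]
t dish [(0.56, [409.0, 340.0, 12.0])]
t torch [(0.68, [775.0, -7.0, 38.0])]
t toolbox [(0.74, [416.0, -570.0, 144.0])]
t driver_grip [(0.58, [596.0, 293.0, 162.0]), (0.44, [395.0, -61.0, 166.0])]
```

Run:
```python
from meas import *
w=shot("wrist");p=pose();print(S_(p[0]).round(2),p[2]["wrist_force"].round(1),p[2]["finger_gap"])
a=cv2.imread("pics/w6.png").max(2).astype(int);b=w["color"].max(2).astype(int)
for u in(160,190,220,250,300,330):
    r=[]
    for g in(a,b):
        col=g[190:275,u];ii=np.flatnonzero(col<70);r.append((ii[0]+190,ii[-1]+190) if len(ii) else None)
    print(u,r)
for z in(100,):
    for u0,y in((0,30),(0,0),(0,-20)):
        print(y,[proj(w,W(x,y,z)).round(1).tolist() for x in(153,154,155,156)])
```

```text
[137.33  -5.12  56.39] [-6.4 -3.1 14.5] 33.002859881831604
160 [(np.int64(235), np.int64(274)), (np.int64(236), np.int64(274))]
190 [(np.int64(227), np.int64(274)), (np.int64(226), np.int64(274))]
220 [(np.int64(227), np.int64(274)), (np.int64(226), np.int64(274))]
250 [(np.int64(226), np.int64(274)), (np.int64(227), np.int64(274))]
300 [(np.int64(226), np.int64(274)), (np.int64(227), np.int64(274))]
330 [(np.int64(227), np.int64(274)), (np.int64(227), np.int64(274))]
30 [[188.8, 266.4], [188.6, 263.8], [188.4, 261.3], [188.2, 258.8]]
0 [[269.5, 266.3], [269.4, 263.8], [269.4, 261.3], [269.4, 258.8]]
-20 [[323.3, 266.3], [323.3, 263.8], [323.4, 261.3], [323.5, 258.7]]
```

```bash
python3 -c "
from station import workorder,readout
print(workorder.job_done());s=readout.observe();print(s['time_s'],s['finger_gap'],s['wrist_force'])"
```

```text
the job is handed in; nothing more can be done
None
the job is handed in; nothing more can be done
```

The screwdriver is in the cup, and the arm is holding the leg at the mark with the lever squeezed shut. I handed the job in at about 16.7 s of the 56 s; no verdict came back.

**Screwdriver:** I pulled the orange driver out of the pin block and stood it in the blue cup. The pictures show it upright there and the hole empty. My first lift began before the fingers had closed on the handle, so I went back down and gripped again.

**Leg:** With the lever open, I drew it out until the white line read 149.4 mm against 149.3 mm for the mark, measured with the wrist camera. The scene picture agreed. A cross-check from the finger position put the line about 0.5 mm past the mark. After squeezing, the gripper hid the line itself, but the foot's edge had not moved relative to the fingers by more than 1 pixel.

**Lever:** The finger gap settled at 33.0 mm, against 33.5 mm for fully closed. The held pose carried a steady wrist force of about 16 N, well under the limit.

**Dish, torch and toolbox:** The network detections before and after agree within their usual few millimetres of scatter.

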